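# Sweep the offcuts into the scrap bin

## Robot

A 7-joint arm with a two-finger parallel gripper is mounted at the origin on the work surface. World frame = base frame: x ahead of the robot, y to its left, z up, the work surface at z = 0. Lengths are in m, angles in rad, forces in N, time in s.
With the tool pointing down it reaches from about 0.425 to 0.825 m from the base axis. Payload 3.6 kg.
Tool frame: the origin (TCP) lies on the centre line of the jaws, within the pads' length; the fingertips stand 25 mm ahead of it and the grasp point (between the pads) lies 6 mm ahead of it; z points along the fingers, y is the direction in which the jaws open and shut (so a half turn about z gives the same grasp; the last joint's range is limited). The gripper opens to 93 mm and grips with 3 to 60 N. Pads are 15 mm wide; open, the fingers measure 128 mm over their backs; the gripper's body (75 mm by 188 mm) begins 65 mm behind the grasp point.
Start: joints at [1.083, 0.615, -0.013, 1.423, 0.008, 1.103, -0.04], TCP at [0.29, -0.582, 0.244] pointing down, gripper open.
Joint ranges: [-3.12, 3.12], [-0.3, 2.06], [-1.34, 1.32], [0.26, 2.42], [-1.36, 4.5], [0.01, 1.98], [-2.84, 2.84]. Speed limits (rad/s): [2.79, 2.79, 3.14, 3.14, 3.14, 3.14, 3.14].

## Interface

Orientations are given as [roll, pitch, yaw] about the fixed x, y, z axes, in that order (R = Rz(yaw) Ry(pitch) Rx(roll)).
In Python, from station import arm gives the robot as it stands. Calls block until the motion is done:
- arm.goto(position, orientation): joint-space move of the TCP to a pose.
- arm.move_l(position, v=0.15, orientation=None, guard=None): straight line of the TCP; orientation=None keeps the orientation; v is the mean speed in m/s. With guard (N) it stops when the force on the tool has changed by that much, and returns True; else False.
- arm.movej(angles): joint-space move.
- arm.gripper_to(opening, f_grip=None): opening from 0.0 (shut) to 1.0 (fully open); f_grip is the grip in N (None keeps the last); returns when the fingers have stopped.
- arm.sleep(seconds).
- arm.ik(position, orientation): joint angles nearest the present ones, or None.
- arm.sense(): the state.
- arm.grab_frame(name): name is "scene" or "top" or "wrist"; returns (picture, depth): 420x560x3 uint8, blue, green, red; 420x560 float32, m along the optical axis (not along the pixel's ray), 0 where there is no reading.
- arm.camera_info(name): a dict with "K" (3x3 intrinsics, pixels), "D" ([k1, k2, p1, p2, k3] as OpenCV has them; the pictures are not rectified), "R" (3x3) and "t" (3): a world point X has camera coordinates R X + t; the wrist camera has in their place "mount" (4x4, takes a point from camera to tool coordinates, whose origin is the TCP and whose axes are the flange's). Camera axes: x right, y down, z forward; pixel columns grow to the right and rows downward; lengths in m; the calibration is good to about 2 mm. A picture is of the moment at which its call begins: read the wrist's pose just before it. camera_info takes no time and is no camera call.
A pose or a line that the arm cannot do raises arm.MotionError and nothing moves.
- arm.finish_job(): hands the job in, once; it reports no verdict.
The state is a dict: "t": time; "joint_positions": joint angles; "qd": joint speeds; "tau": joint torques, N m; "eef_pos": TCP position; "orientation": TCP orientation; "force": force on the tool from outside, world axes, zero at the start; "wrist_torque": the same for the moment, N m; "width": opening from 0.0 (shut) to 1.0 (fully open).
Only numpy, scipy, OpenCV 4.12 (cv2) and the standard library are available. Lean on these libraries where they do the work, as an engineer would, in place of code of your own. Each camera call takes 0.05 s, during which the arm holds its last target.

## Task

Clear the raised work board: with the outside of the fingers, sweep the three small offcuts along the board and over its end into the plain, empty scrap bin, not into the divided tool caddy at the other end. Slide them only: do not pick them up off the board. Leave the chisel and the jointed rail piece lying where they are.

Things in the scene. Friction and masses are not known exactly. Their poses are not given: they have to be found in the camera images.
- board: Raised plywood work board fixed to the bench, 300 (x) by 360 mm (y), flat rimless top 70 mm above the bench. Origin: centre of its underside, on the bench. Its ends are at y = +/-180 mm: one has the bin, the other the caddy. Two offcuts lie near x = -80 mm, either side of the middle, one near x = +80 mm; the strip within 20 mm of x = 0 holds the chisel and the rail piece.
- bin: Scrap bin: plain empty open-topped grey box fixed to the bench, 300 (x) by 140 (y) by 62 mm high, walls and floor 5 mm, beside one end of the board with a 2 mm gap, turned as the board is; its rim is 8 mm below the board's top. Origin: centre of its underside, on the bench.
- caddy: Tool caddy: wooden box of the same outer size as the bin, 300 x 140 x 62 mm, with two partitions, its bays full of handles, steel pads and round bars. Fixed beside the other end of the board. No offcut belongs in it. Origin: centre of its underside.
- offcut_oblong: Offcut: oblong block 54 (x) by 38 (y) by 22 mm high. Dark wood like the rail piece. Lies loose on top of the board, about 30 to 40 g, wood sliding on wood. Origin: centre of the footprint on its underside; z up as it lies at first.
- offcut_square: Offcut: square block 44 (x) by 44 (y) by 22 mm high. Dark wood like the rail piece. Lies loose on top of the board, about 30 to 40 g, wood sliding on wood. Origin: centre of the footprint on its underside; z up as it lies at first.
- offcut_stepped: Offcut with a half-lap step: footprint 60 (x) by 36 (y) mm, 12 mm high on its +x half and 24 mm high on its -x half. Dark wood like the rail piece. Lies loose on top of the board, about 30 to 40 g, wood sliding on wood. Origin: centre of the footprint on its underside; z up as it lies at first.
- chisel: Chisel lying on the board's middle strip, 170 mm long along its x (which lies roughly along the board's y), wooden handle 27 mm thick on its -x half, steel blade 18 mm wide and 6 mm high towards +x. Origin: middle of its length, on the board's top. Loose; leave it where it is.
- rail_piece: Finished workpiece lying on the board's middle strip: dark wood block 80 (x) by 28 (y) by 34 mm high with two joint fingers at its +x end. It is no offcut. Origin: middle of its underside. Loose; leave it where it is.

How it is judged:
By the outcome, as a careful person would: the job done as asked, in the order asked, and still so for the second after the job is handed in, with the robot touching nothing.
It also fails if it takes over 56 s, if anything falls off the work surface, if the arm or the gripper's body presses on something with over 40 N, if the wrist force passes 120 N, or if a joint passes its speed limit or range.

## Working session

There is one attempt and no reset: what is moved stays moved. The work goes in short steps, each a Python script; the robot and the scene stay as the last script left them, time stands still between calls to the robot, and variables do not carry over. Pictures are saved under pics/ and viewed, and the job is handed in when it is done.

```bash
mkdir -p pics; python3 - <<'E'
from station import arm
import cv2,numpy as np
for n in ("scene","top"):
    p,d=arm.grab_frame(n); cv2.imwrite(f"pics/{n}0.png",p); np.save(f"{n}0.npy",d)
    c=arm.camera_info(n); print(n,c)
s=arm.sense();print(s)
E
```

```text
scene {'K': array([[382.76139951,   0.        , 281.61522926],
       [  0.        , 382.76139951, 206.04253175],
       [  0.        ,   0.        ,   1.        ]]), 'D': array([-0.0622185,  0.       ,  0.       ,  0.       ,  0.       ]), 'R': array([[-0.71949757,  0.69445819, -0.00714648],
       [ 0.56505689,  0.57938595, -0.58738628],
       [-0.40377464, -0.42666117, -0.80927516]]), 't': array([ 0.39577173, -0.275898  ,  0.96140406])}
top {'K': array([[481.49865206,   0.        , 284.13919976],
       [  0.        , 481.49865206, 210.77295652],
       [  0.        ,   0.        ,   1.        ]]), 'D': array([-0.12430801,  0.        ,  0.        ,  0.        ,  0.        ]), 'R': array([[ 0.02641004, -0.99936741,  0.02381795],
       [-0.98375162, -0.03021519, -0.17697401],
       [ 0.17758172, -0.01875705, -0.98392729]]), 't': array([-0.01093967,  0.57726623,  0.98385191])}
{'t': 0.1, 'joint_positions': array([ 1.08249987,  0.61583068, -0.0126333 ,  1.42471148,  0.00810132,
        1.103415  , -0.040392  ]), 'qd': array([ 3.67489173e-06, -3.82221572e-03,  9.57105653e-04, -2.34489299e-03,
       -1.33260704e-04, -7.08737093e-04, -1.65270183e-04]), 'tau': array([ 1.14679977e-03, -4.60045087e+01,  2.09923787e-01, -1.66246229e+01,
       -6.11445447e-02,  1.69497571e-02,  9.52469668e-05]), 'eef_pos': array([ 0.28934156, -0.58132402,  0.24260061]), 'orientation': array([-3.13927822e+00,  2.01322863e-05,  4.61884066e-01]), 'force': array([-0.28890139, -0.21596962, -0.6094583 ]), 'wrist_torque': array([ 0.01083742,  0.00846837, -0.02224573]), 'width': 0.9991437609078457}
```

View pics/top0.png

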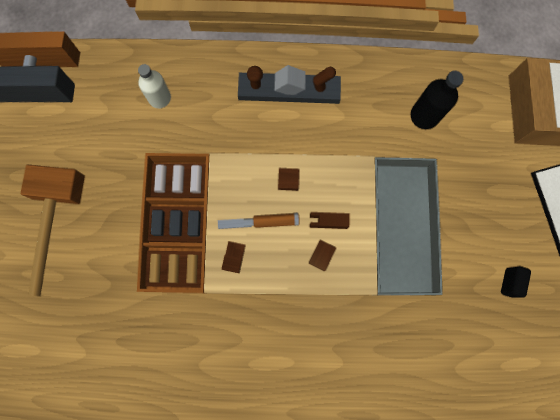

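View pics/scene0.png

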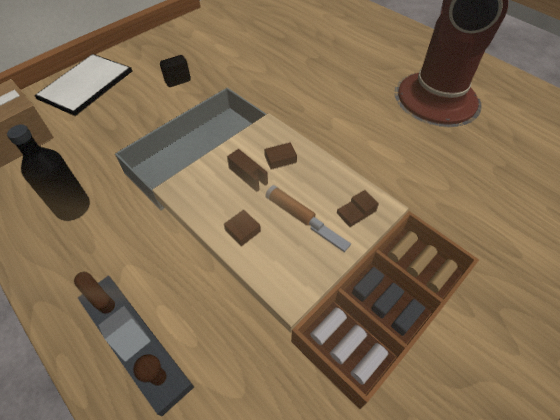

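The top view shows the plain bin on the right (columns 377-441), which is world −y, and the divided caddy on the left. The offcuts are at about (289,179), (322,255) and (233,257). Next I'll enlarge this and measure.

```bash
cat > h.py <<'E'
import numpy as np,cv2
from station import arm
def px2w(name,uv,z):
    c=arm.camera_info(name)
    n=cv2.undistortPoints(np.array(uv,float).reshape(-1,1,2),c["K"],np.array(c["D"])).reshape(-1,2)
    R,t=np.array(c["R"]),np.array(c["t"]); o=-R.T@t
    d=np.c_[n,np.ones(len(n))]@R
    return o+d*((z-o[2])/d[:,2])[:,None]
E
python3 - <<'E'
from h import *
p=cv2.imread("pics/top0.png")
c=p[145:305,130:330]; cv2.imwrite("pics/c1.png",cv2.resize(c,None,fx=4,fy=3.75*4/3.75,interpolation=cv2.INTER_CUBIC)[:600])
c=p[145:305,250:450]; cv2.imwrite("pics/c2.png",cv2.resize(c,None,fx=4,fy=4,interpolation=cv2.INTER_CUBIC)[:600])
E
```

```text
(no output)
```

View pics/c1.png

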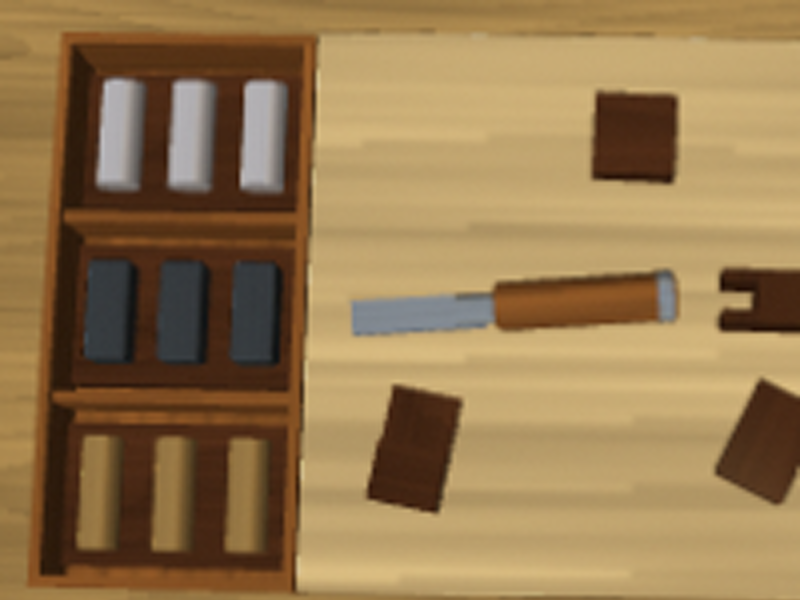

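View pics/c2.png

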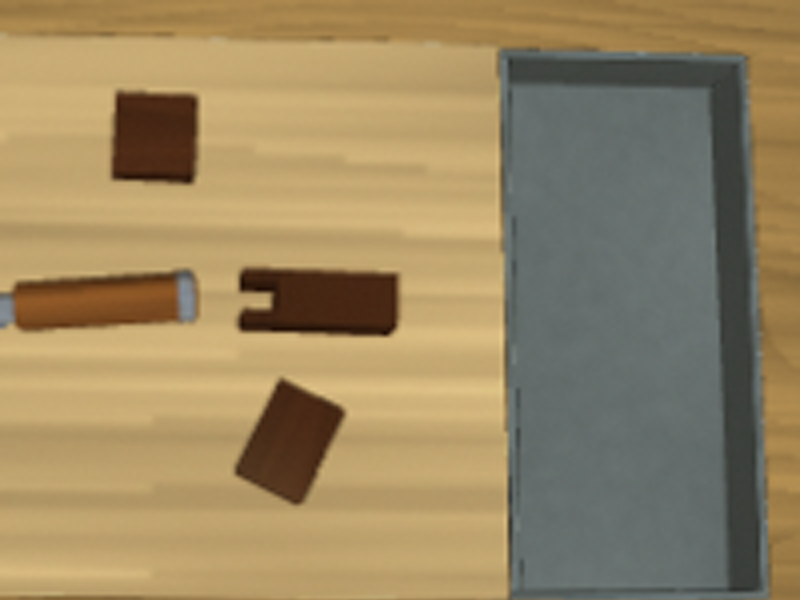

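The crops show clear gaps between the near offcuts and the rail and chisel. I'll convert the corners to world coordinates.

```bash
python3 - <<'E'
from h import *
np.set_printoptions(precision=4,suppress=True)
a=lambda l:[(130+u/4,145+v/4) for u,v in l]
b=lambda l:[(250+u/4,145+v/4) for u,v in l]
print("board",px2w("top",a([(318,37),(297,590)])+b([(500,47),(510,598)]),.07))
for n,l,z in [("square",a([(597,92),(678,95),(675,184),(593,180)]),.092),("stepped",a([(396,384),(462,400),(438,513),(367,497)]),.088),("oblong",b([(282,378),(345,410),(299,505),(235,474)]),.092),("rail",b([(240,268),(398,272),(397,334),(239,330)]),.104),("chisel",a([(352,302),(353,335),(495,295),(497,328),(678,270),(678,320)]),.085),("bin",b([(500,53),(745,55),(768,600)]),.062)]:
    w=px2w("top",l,z); print(n,w[:,:2].tolist(),"c",w.mean(0))
d=np.load("top0.npy"); 
E
```

```text
board [[ 0.6931  0.1703  0.07  ]
 [ 0.3984  0.1656  0.07  ]
 [ 0.6997 -0.1889  0.07  ]
 [ 0.4036 -0.1924  0.07  ]]
square [[0.6609931836784797, 0.018989952975273967], [0.6607747495681328, -0.023603643648756275], [0.6128223744874253, -0.023011143607206398], [0.6135946027135653, 0.019726695603437896]] c [ 0.637 -0.002  0.092]
stepped [[0.5043921844027079, 0.11754821876629273], [0.49720369365976425, 0.08341704086153419], [0.43928613673258826, 0.093359349838785], [0.4462540187974171, 0.1297390419811598]] c [0.4718 0.106  0.088 ]
oblong [[0.5125469246530614, -0.06977503546500789], [0.496969705330787, -0.10236256465029704], [0.4479284405358832, -0.0793849326379778], [0.4627953001826158, -0.046552545664618]] c [ 0.4801 -0.0745  0.092 ]
rail [[0.5669671711039982, -0.04633727029248266], [0.5673682915626084, -0.12753123147833587], [0.5352684285538359, -0.12711253729755081], [0.5349834577981426, -0.04637662300948833]] c [ 0.5511 -0.0868  0.104 ]
chisel [[0.546656709670549, 0.1425641805118172], [0.5294451026808895, 0.14118979970788442], [0.5525998036428211, 0.0686841643697675], [0.5353768485086554, 0.06700994657654993], [0.5686515648258581, -0.025873327720138273], [0.542367864539868, -0.02642264031773953]] c [0.5458 0.0612 0.085 ]
bin [[0.698683506445161, -0.19055616743306092], [0.7031687746520769, -0.32885144509065506], [0.4046673853188305, -0.33309829022196086]] c [ 0.6022 -0.2842  0.062 ]
```

```bash
cat >> h.py <<'E'
Z=.1005
def sweep(x0,y0,yend,yaw,v=.1,slope=.017):
    o=[np.pi,0,yaw]
    arm.goto([x0,y0,.16],o); arm.move_l([x0,y0,Z],v=.1,orientation=o)
    f0=arm.sense()["force"]; print("down",arm.sense()["eef_pos"],arm.sense()["t"],f0)
    x1=x0+slope*(y0-yend)
    hit=arm.move_l([x1,yend,Z],v=v,guard=15)
    s=arm.sense(); print("hit",hit,s["eef_pos"],s["force"]-f0,s["t"])
    return hit
E
python3 - <<'E'
from h import *
arm.gripper_to(.215)
for yaw in (np.pi/2+.017,-np.pi/2+.017):
    print(yaw,arm.ik([.475,-.02,.16],[np.pi,0,yaw]))
yaw=np.pi/2+.017
q=arm.ik([.475,-.02,.16],[np.pi,0,yaw])
arm.goto([.35,-.45,.25],[np.pi,0,.8])
sweep(.477,-.022,-.10,yaw,v=.06)
p,d=arm.grab_frame("scene");cv2.imwrite("pics/s1.png",p)
p,d=arm.grab_frame("top");cv2.imwrite("pics/t1.png",p)
E
```

```text
1.5877963267948965 [ 0.25429117  0.48705681 -0.36807748  2.00857225  0.26717325  0.69175414
 -0.26492638]
-1.5537963267948967 [-0.30295126  0.49481196  0.43145485  2.02525949 -0.31894482  0.68583062
 -2.79239477]
down [ 0.4773685  -0.02210726  0.10078313] 4.375 [0.07280799 0.60503947 0.47685689]
hit False [ 0.47837763 -0.09954855  0.10055052] [-0.14496807 -0.54082711 -0.39106007] 5.825
```

View pics/s1.png

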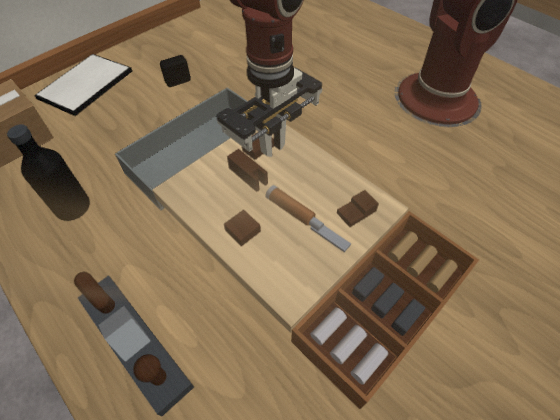

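View pics/t1.png

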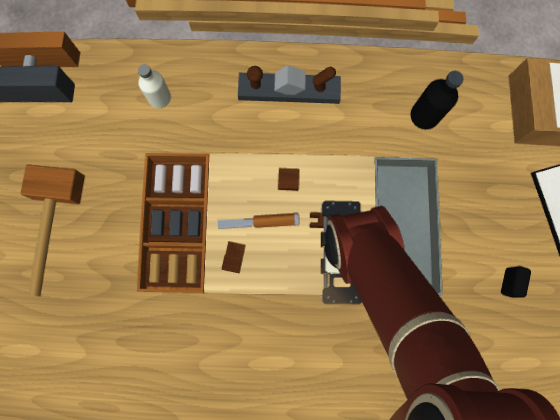

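The oblong is ahead of the fingers at about (262,148) in the scene view, and the rail hasn't moved (about (247,168)). I'll carry on over the end.

```bash
python3 - <<'E'
from h import *
yaw=np.pi/2+.017
print(arm.move_l([.4805,-.226,Z],v=.09,guard=15)); arm.sleep(.2)
p,d=arm.grab_frame("scene");cv2.imwrite("pics/s2.png",p)
arm.move_l([.4805,-.21,.19],v=.2)
arm.goto([.47,.02,.19],[np.pi,0,yaw])
p,d=arm.grab_frame("top");cv2.imwrite("pics/t2.png",p)
print(arm.sense()["t"])
E
```

```text
False
9.3
```

View pics/s2.png

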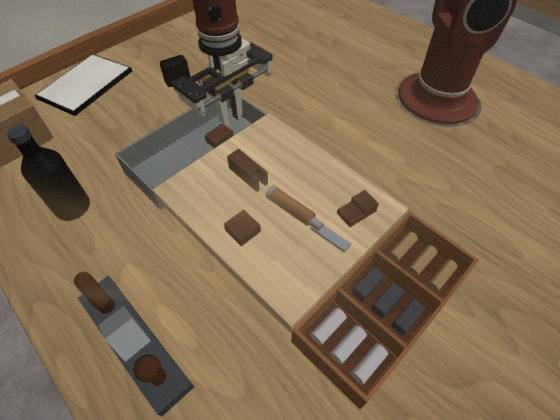

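View pics/t2.png

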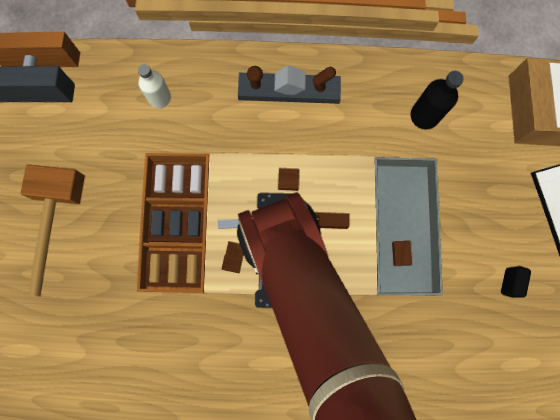

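The oblong lies flat in the bin at (402,253) in the top view. The stepped one is next, with a look on the way.

```bash
python3 - <<'E'
from h import *
yaw=np.pi/2+.017
arm.goto([.472,.152,.16],[np.pi,0,yaw])
h=sweep(.472,.152,.02,yaw,v=.08)
p,d=arm.grab_frame("scene");cv2.imwrite("pics/s3.png",p)
E
```

```text
down [0.47231023 0.15220262 0.10081708] 10.8917 [ 0.18766657  0.8159752  -0.40410098]
hit False [0.47426793 0.02052896 0.10052884] [-0.23365786 -1.14181458  0.86829278] 12.6917
```

View pics/s3.png

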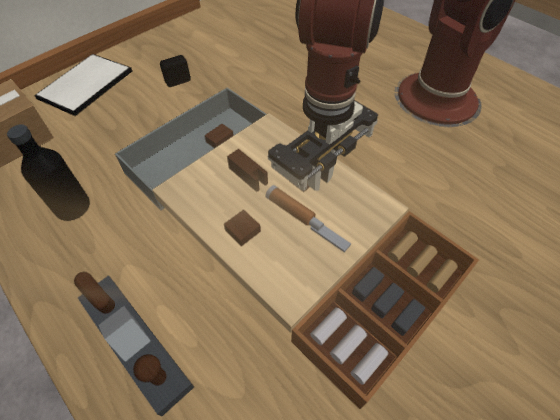

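The stepped block is hidden behind the fingers; the chisel and rail haven't moved. I'll use the wrist camera.

```bash
python3 - <<'E'
from h import *
p,d=arm.grab_frame("wrist");cv2.imwrite("pics/w3.png",p)
E
```

```text
(no output)
```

View pics/w3.png

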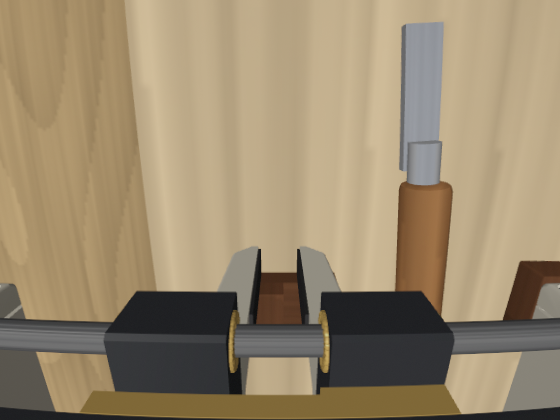

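The block sits flush and square ahead of the fingers at (280,285), well clear of the chisel. I'll continue.

```bash
python3 - <<'E'
from h import *
yaw=np.pi/2+.017
print(arm.move_l([.4785,-.228,Z],v=.09,guard=15)); arm.sleep(.2)
p,d=arm.grab_frame("scene");cv2.imwrite("pics/s4.png",p)
arm.move_l([.4785,-.21,.19],v=.2)
arm.goto([.55,.043,.19],[np.pi,0,yaw])
p,d=arm.grab_frame("top");cv2.imwrite("pics/t4.png",p)
print(arm.sense()["t"])
E
```

```text
False
17.6333
```

View pics/s4.png

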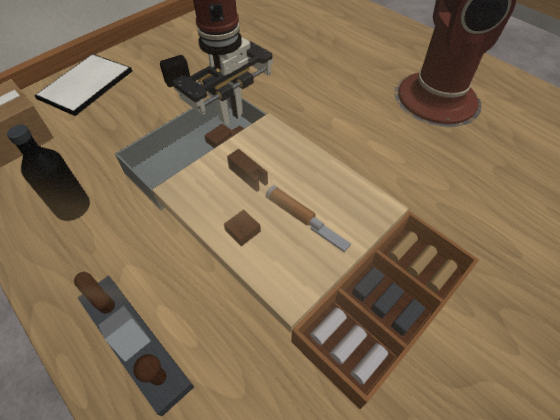

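View pics/t4.png

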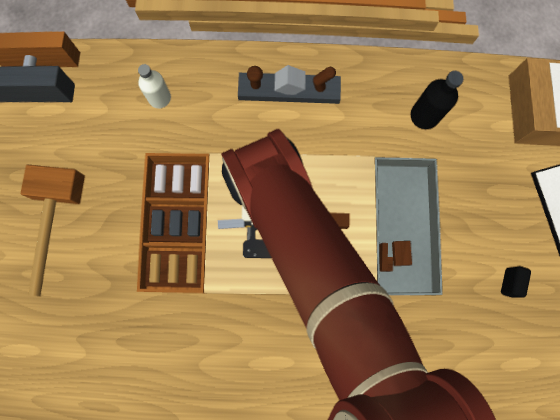

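The stepped offcut is in the bin at (386,257), beside the oblong. Now the square one.

```bash
python3 - <<'E'
from h import *
yaw=np.pi/2+.017
sweep(.637,.045,-.07,yaw,v=.08)
p,d=arm.grab_frame("scene");cv2.imwrite("pics/s5.png",p)
p,d=arm.grab_frame("wrist");cv2.imwrite("pics/w5.png",p)
E
```

```text
down [0.6373282  0.04520688 0.10113721] 18.8333 [ 0.90922717 -0.40037173  0.27376967]
hit False [ 0.63896796 -0.0691636   0.10056605] [-0.3183482   0.86326228 -0.73265871] 20.425
```

View pics/s5.png

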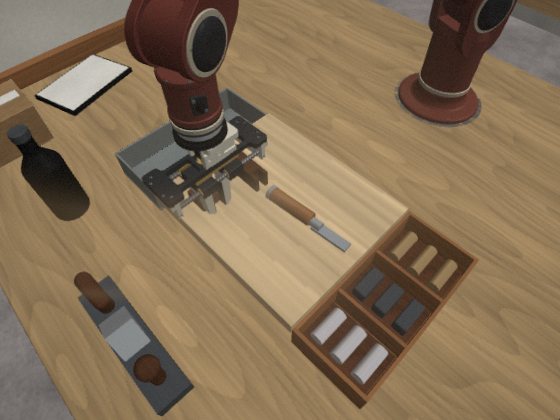

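View pics/w5.png

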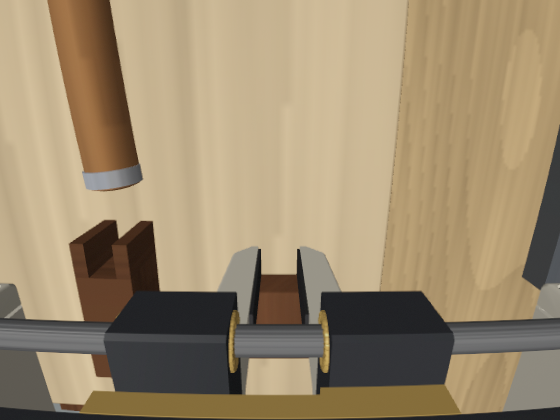

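The square is flush ahead of the fingers at (280,285), with the rail well to the left. I'll finish the sweep, then move clear.

```bash
python3 - <<'E'
from h import *
yaw=np.pi/2+.017
print(arm.move_l([.6415,-.228,Z],v=.09,guard=15)); arm.sleep(.3)
arm.move_l([.6415,-.21,.22],v=.2)
arm.goto([.35,-.48,.28],[np.pi,0,.8]); arm.sleep(.3)
for n in("top","scene"):
    p,d=arm.grab_frame(n);cv2.imwrite(f"pics/{n}6.png",p)
print(arm.sense()["t"])
a=cv2.imread("pics/top0.png").astype(int);b=cv2.imread("pics/top6.png").astype(int)
print("chisel/rail diff",abs(a-b)[205:238,215:355].max(), abs(a-b)[205:238,215:355].mean())
E
```

```text
False
25.3833
chisel/rail diff 4 1.1124819624819624
```

View pics/top6.png

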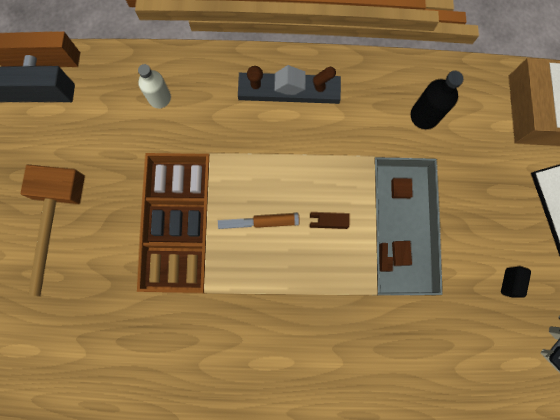

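View pics/scene6.png

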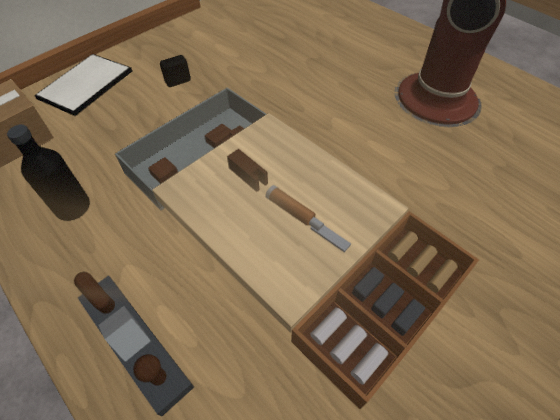

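All three offcuts are in the bin, at (402,188), (402,253) and (386,257). The chisel and rail match the first picture.

```bash
python3 -c "
from station import arm
print(arm.finish_job())"
```

```text
the job is handed in; nothing more can be done
None
```

The job is done and handed in: all three offcuts are in the plain scrap bin. I swept them one at a time along the board and over its −y end, with the outer sides of the nearly closed fingers. They were only slid, never gripped.

- **Offcuts:** the last top and scene pictures show all three inside the bin and the caddy looking as it did at the start.
- **Chisel and rail piece:** the part of the top picture that holds them matches the first picture to within 4 grey levels, so they did not move.
- **Time and force:** the clock stood at about 25 s of the 56 s before handing in. The 15 N force guard never tripped during the sweeps.
- **Robot:** the arm was clear of everything when I handed in.

No check failed or disagreed. The stepped offcut lies against the oblong at the bin wall; I did not check whether it is flat or leaning.

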